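# Index the bench magnifier over the gearwheel

## Robot

A 6-joint arm with a two-finger parallel gripper is mounted at the origin on the work surface. World frame = base frame: x ahead of the robot, y to its left, z up, the work surface at z = 0. Lengths are in m, angles in rad, forces in N, time in s.
With the tool pointing down it reaches from about 0.325 to 0.9 m from the base axis. Payload 3.5 kg.
Tool frame: the origin (TCP) lies on the centre line of the jaws, within the pads' length; the fingertips stand 11 mm ahead of it and the grasp point (between the pads) lies 8 mm behind it; z points along the fingers, y is the line along which they close (so a half turn about z gives the same grasp; the last joint's range is limited). The gripper opens to 85 mm and grips with 20 to 120 N. Pads are 22 mm wide; open, the fingers measure 114 mm over their backs; the gripper's body (76 mm by 85 mm) begins 54 mm behind the grasp point. The pads swing forward as they close: fully open they stand 13 mm farther back than shut.
Start: joints at [1.217, 0.276, -0.026, 1.268, 0, 1.467], TCP at [0.155, 0.605, 0.242] pointing down, gripper open.
Joint ranges: [-3.12, 3.12], [-0.85, 1.88], [-1.08, 1.24], [-1.95, 2.15], [-1.57, 1.53], [-3.14, 3.14]. Speed limits (rad/s): [2.57, 2.57, 3.14, 3.14, 3.14, 3.14].

## Interface

Orientations are given as a 3x3 rotation matrix whose columns are the frame's x, y, z axes.
In Python, from rig import env, optics, job_done gives the robot as it stands.
- The arm moves only by the tool move_arm, never from a script. Its argument "rows" is one flat list of numbers, 7 for each row, row after row: the shift along the world's x, y, z in cm, then the turn, a rotation vector about the world's x, y, z in degrees, then the gripper's target within -1 to 1 (shut at 1, half-way at 0, fully open at -1). A call has 1 to 20 rows; each row shifts and turns the commanded pose from where the row before left it; what a row does not reach is not made up. A row lasts 1/10 s, in which the tool goes at most 50 mm and 8.59 degrees, less where a joint would pass 70% of its speed; a pose out of reach is approached as far as the arm can. A call is refused whole if a number of a shift passes 5 or a number of a turn 8.59, either way. A call with a gripper value outside its range is refused whole. The fingers move at their own pace and stop on an object; the grip force is fixed at half the most. Time passes only in rows, so rows that do not move let the fingers close. It gives the time, the measured TCP pose, the force, the opening and the grip force at its end, in the units of the state.
- env.observe(): the state, without advancing time (a new reading comes with each control period).
- optics.get_image(name): name is "scene" or "top"; returns the picture (400x640x3 uint8, red, green, blue); there is no depth.
- optics.camera_params(name): a dict with "mtx" (3x3 intrinsics, pixels), "dist" ([k1, k2, p1, p2, k3] as OpenCV has them; the pictures are not rectified), "T" (4x4, takes a point from camera to world coordinates). Camera axes: x right, y down, z forward; pixel columns grow to the right and rows downward; lengths in m; the calibration is good to about 2 mm. A picture is of the moment at which its call begins. camera_params takes no time and is no camera call.
- job_done(): hands the job in; it is judged then, once.
The state is a dict: "time": time; "joints": joint angles; "joint_vel": joint speeds; "tau": joint torques, N m; "ee_pos": TCP position; "ee_rot": TCP orientation; "ft_force": force on the tool from outside, world axes, zero at the start; "torque": the same for the moment, N m; "width": finger opening in m; "grasp_force": force on a finger pad.
Only numpy, scipy, OpenCV 4.12 (cv2) and the standard library are available. Lean on these libraries where they do the work, as an engineer would, in place of code of your own. Each camera call takes 0.05 s, during which the arm holds its last target. There are 200 camera calls.

## Task

Swing the magnifier one hole round so that its lens stands over the gearwheel: hook a fingertip through the pull ring of the spring pin, lift the pin clear of the index plate, swing the boom to the neighbouring hole on the proper side and no further, then let the pin drop fully home there and draw the finger out. Work gently: do not pinch or wrench the ring or force the boom with the pin in its hole, and leave the gearwheel, the jar and everything else on the bench where they are.

Things in the scene. Friction and masses are not known exactly. Their poses are not given: they have to be found in the camera images.
- pivot (a point): Fixed magnifier stand: round white foot (156 mm across), post, and a flat dark steel index plate with five holes, its top 100 mm above the bench. This point is on the vertical swing axis, level with the plate's top; x points where the lens points at boom angle 0, z up. On the axis the boom's hub (48 mm across) rises to 138 mm above the bench.
- lens (a point): Centre of the round lens (100 mm across, its underside 112 mm above the bench) on one end of the white boom, 140 mm from the swing axis. The other end, the tail (30 mm wide, top 118 mm above the bench, guide bush to 132 mm), lies over the plate and carries the spring pin 110 mm from the axis, opposite the lens: when the lens swings one way, the tail goes the other.
- boom (a joint): Swing angle of the boom about the vertical axis, rad, counter-clockwise from above positive; starts at 0 (middle hole), stops at -1.1 and 1.1. With the pin lifted the boom stays where it is left and takes about 1 to 3 N at the ring to swing.
- pin (a joint): Height of the spring pin, m: 0 fully home in a hole, stop at 0.024; it slides straight up in the tail. The 8 mm pin has a rounded end and clears the plate at 0.012; let down between holes it rides there. It drops into a hole when within about 3 mm (0.03 rad) of it, with 1 mm play to each side. The spring pulls down with about 5 N at 0 and 8 N at 0.020.
- ring_bar (a point): Middle of the straight top bar (46 mm) of the pin's pull ring, a rigid loop of 8 mm steel rod fixed to the pin, moving with it. Pin home, it is 211 mm above the bench and 87 mm from the swing axis on the tail side. x points level along the boom from ring to lens, y along the bar, z up. A finger pointing towards the pivot and about 45 degrees down passes under it from the tail side.
- middle_hole (a point): Middle of five holes in the index plate, at the plate's top, 110 mm from the swing axis on the side away from the lens. The holes lie on an arc about the axis, 30 degrees apart: at boom angles -1.047, -0.524, 0, 0.524 and 1.047 rad. The pin starts in this one. Axes as for the pivot.
- ring_centre (a point): Middle of the pull ring's opening, 56 mm wide and 46 mm high inside. The loop leans 25 degrees from vertical, its top towards the pivot: its lower bar lies 49 mm below the top bar and 23 mm farther from the axis, on a stem 30 mm above the tail's guide bush. Below the top bar, on the pivot side of the loop, about 80 mm of height are free. Axes as for ring_bar.
- gear_centre (a point): The specimen to be viewed: a loose steel gearwheel lying flat, 67 mm across the teeth, 14 mm thick, with a raised hub to 26 mm. The point is its centre, half-way up the hub. It lies on the bench 140 mm from the swing axis, under where the lens stands at boom angle +0.524 or -0.524 (within about 8 mm).
- jar: A lidded clear jar, 60 mm across, 55 mm high, in the other of these two places; leave it alone. Origin at the centre of its underside.
- beaker: Bystander: small clear beaker 56 mm across, 60 mm high, beside the stand. Origin at the centre of its underside.
- screwdriver: Bystander: screwdriver 170 mm long, lying beside the stand along its own x axis. Origin under its middle.
- weight: Bystander: steel cylinder weight, 36 mm across, 35 mm high. Origin at the centre of its underside.
- dish: Bystander: white dish 90 mm across, 16 mm high. Origin at the centre of its underside.
- slidebox: Bystander: grey slide box 80 x 50 x 35 mm. Origin at the centre of its underside.
- bottle: Bystander: white bottle 60 mm across, 130 mm high. Origin at the centre of its underside.
Not all that is in view belongs to the job. What is shaped like the part that bears gear_centre but brown or orange is not meant.

How it is judged:
By the outcome, as a careful person would: the job done as asked, in the order asked, and still so for the second after the job is handed in, with the robot touching nothing.
It also fails if it takes over 42 s, if anything falls off the work surface, if the arm or the gripper's body presses on something with over 40 N, if the wrist force passes 120 N, or if a joint passes its speed limit or range.

## Working session

There is one attempt and no reset: what is moved stays moved. The work goes in short steps, Python scripts to look and compute and a tool call to move; the robot and the scene stay as the last step left them, time stands still between calls to the robot, and variables do not carry over. Pictures are saved under pics/ and viewed, at most 10 in all, crops included, and the job is handed in when it is done.

Besides the shell and the picture viewer there is one more tool, called after "Emit:" as name(argument=value, ...), one argument or row to a line, values as JSON. move_arm: Moves the arm, as the interface text tells. Its arguments: {"type":"object","properties":{"rows":{"type":"array"}},"required":["rows"]}

```bash
mkdir -p pics; python3 - <<'E'
from rig import env, optics
import cv2
for n in("scene","top"):
    im=optics.get_image(n); cv2.imwrite(f"pics/{n}0.png",im[:,:,::-1])
    p=optics.camera_params(n); print(n,p["mtx"].round(1).tolist(),p["dist"],p["T"].round(3).tolist())
s=env.observe(); print(s["ee_pos"],s["ee_rot"],s["time"],s["width"])
E
```

```text
scene [[392.2, 0.0, 324.6], [0.0, 392.2, 199.2], [0.0, 0.0, 1.0]] [-0.00368782  0.          0.          0.          0.        ] [[0.218, 0.808, -0.547, 1.1], [0.976, -0.175, 0.129, -0.077], [0.009, -0.562, -0.827, 0.911], [0.0, 0.0, 0.0, 1.0]]
top [[428.5, 0.0, 313.1], [0.0, 428.5, 195.6], [0.0, 0.0, 1.0]] [0.04101243 0.         0.         0.         0.        ] [[-0.027, -0.994, 0.108, 0.448], [-1.0, 0.028, 0.014, 0.023], [-0.017, -0.108, -0.994, 1.382], [0.0, 0.0, 0.0, 1.0]]
[0.15489632 0.60478542 0.24125296] [[-9.68709564e-01  2.48195986e-01 -7.29586969e-04]
 [ 2.48196952e-01  9.68707684e-01 -1.92264107e-03]
 [ 2.29564707e-04 -2.04356206e-03 -9.99997886e-01]] 0.1 0.08557994490701616
```

View pics/scene0.png

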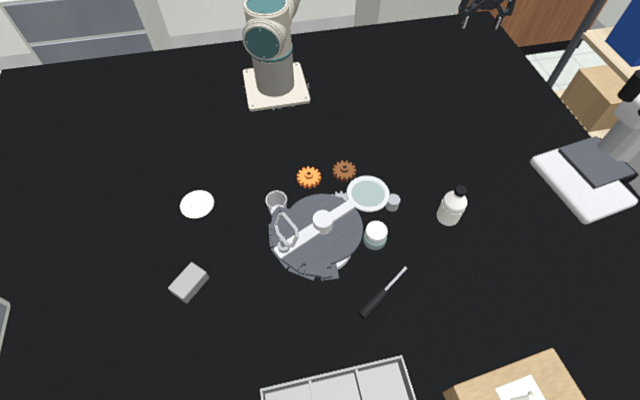

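View pics/top0.png

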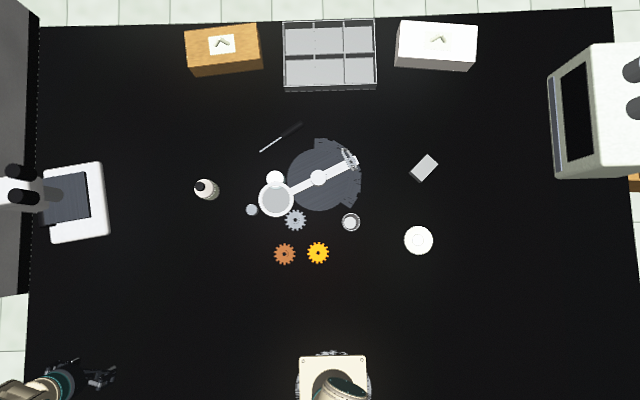

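The scene view shows the hub at about (322,222), the ring at (285,232) and the lens at (368,193). In the top view:
- **Stand:** hub (318,177), lens (276,198), ring (350,158).
- **Could be taken for the target gear:** steel gear (295,220), brown gear (284,254), orange gear (318,253). I choose the steel one at (295,220).
- **Other lens place:** the jar at (275,179).

Next I check this in enlarged crops.

```bash
python3 - <<'E'
import cv2
a=cv2.imread("pics/top0.png")[130:240,240:380]; b=cv2.imread("pics/scene0.png")[160:290,245:405]
cv2.imwrite("pics/tc.png",cv2.resize(a,None,fx=5,fy=5,interpolation=cv2.INTER_CUBIC))
cv2.imwrite("pics/sc.png",cv2.resize(b[:110],None,fx=5,fy=5,interpolation=cv2.INTER_CUBIC))
E
```

```text
(no output)
```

View pics/tc.png

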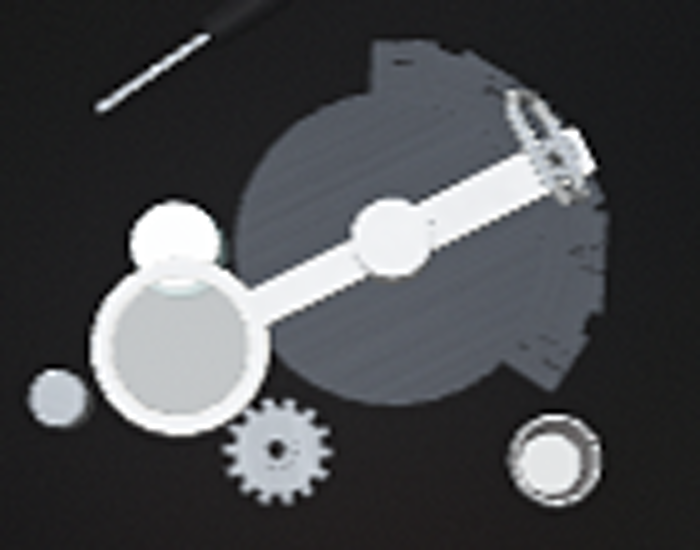

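View pics/sc.png

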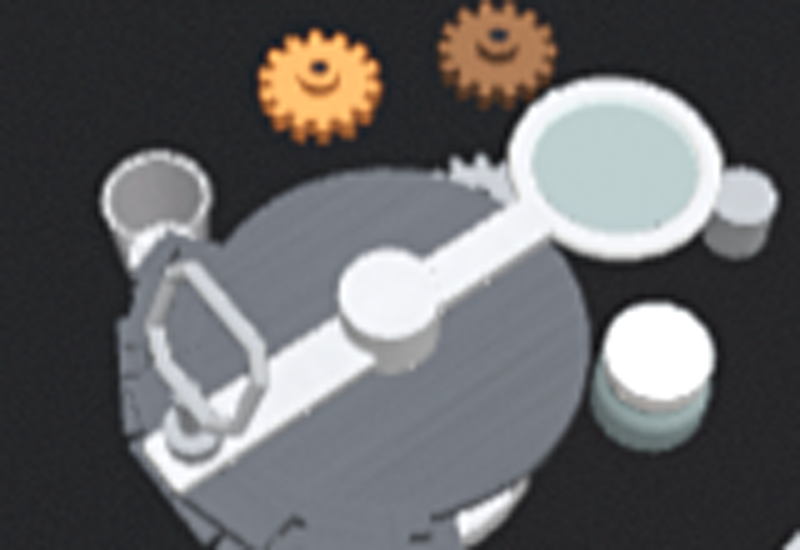

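```bash
cat > h.py <<'E'
import numpy as np, cv2
from rig import env, optics
def ray(n,uv,z):
    p=optics.camera_params(n); T=p["T"]
    d=T[:3,:3]@np.r_[cv2.undistortPoints(np.array([[uv]],float),p["mtx"],p["dist"])[0,0],1]
    return T[:3,3]+d*(z-T[2,3])/d[2]
def proj(n,P):
    p=optics.camera_params(n); Ti=np.linalg.inv(p["T"])
    return cv2.projectPoints(np.array(P,float).reshape(-1,3),cv2.Rodrigues(Ti[:3,:3])[0],Ti[:3,3],p["mtx"],p["dist"])[0][:,0]
E
python3 - <<'E'
from h import *
t=lambda u,v,z:ray("top",(240+u/5-.4,130+v/5-.4),z)
s=lambda u,v,z:ray("scene",(245+u/5-.4,160+v/5-.4),z)
P=t(390,237,.138);L=t(180,347,.12);G=t(277,451,.02);J=t(176,241,.055)
P2=s(388,294,.138);L2=s(615,167,.12);J2=s(658,350,.055);B2=s(222,312,.211);B=t(532,122,.211)
for n,v in dict(P=P,P2=P2,L=L,L2=L2,G=G,J=J,J2=J2,B=B,B2=B2).items():
    d=v-P; d2=v-(P+P2)/2; print(n,v.round(4),np.hypot(*d2[:2]).round(4),np.degrees(np.arctan2(d2[1],d2[0])).round(2))
for y in (P,P2):
  pass
C=(P+P2)/2
for a in np.radians([113,115,117]):
  x=np.array([np.cos(a),np.sin(a),0]);y=np.array([-x[1],x[0],0])
  b=np.r_[C[:2],.211]-.087*x; l=b-.023*x-[0,0,.049]
  for n,o in(("top",(240,130)),("scene",(245,160))):
    print(a,n,((proj(n,[b+.023*y,b-.023*y,l+.012*y,l-.012*y,np.r_[C[:2],.118]-.11*x])-o+.4)*5).round(0).tolist())
E
```

```text
P [0.6382 0.0254 0.138 ] 0.001 -151.1
P2 [0.64   0.0264 0.138 ] 0.001 28.9
L [0.5787 0.1517 0.12  ] 0.1396 115.64
L2 [0.5815 0.1539 0.12  ] 0.1404 114.23
G [0.5208 0.1013 0.02  ] 0.1403 147.47
J [0.6523 0.1597 0.055 ] 0.1345 84.39
J2 [0.6515 0.1629 0.055 ] 0.1376 84.83
B [ 0.6892 -0.0553  0.211 ] 0.0954 -58.32
B2 [ 0.6774 -0.0526  0.211 ] 0.0873 -64.01
1.9722220547535925 top [[549.0, 188.0], [514.0, 114.0], [571.0, 169.0], [553.0, 132.0], [557.0, 164.0]]
1.9722220547535925 scene [[187.0, 266.0], [247.0, 343.0], [165.0, 369.0], [194.0, 409.0], [187.0, 436.0]]
2.007128639793479 top [[548.0, 182.0], [510.0, 109.0], [569.0, 163.0], [550.0, 126.0], [554.0, 159.0]]
2.007128639793479 scene [[189.0, 272.0], [252.0, 348.0], [169.0, 376.0], [200.0, 415.0], [192.0, 442.0]]
2.0420352248333655 top [[546.0, 177.0], [506.0, 105.0], [566.0, 157.0], [546.0, 121.0], [551.0, 153.0]]
2.0420352248333655 scene [[192.0, 278.0], [258.0, 352.0], [173.0, 383.0], [206.0, 421.0], [197.0, 448.0]]
```

Pivot at (0.639, 0.026), boom heading 115°. The gear is at +32° from the lens (radius 140 mm, as described) and the jar at −30°, so I swing +0.524. The ring bar is at (0.676, −0.053, 0.211). I'll go high, shut the fingers and turn the tool.

Emit:
move_arm(
  rows=[0, 0, 5, 0, 0, 0, 1, 0, 0, 5, 0, 0, 0, 1, 0, 0, 5, 0, 0, 0, 1, 2.4, -3, 0, 0, 0, -6, 1, 2.4, -3, 0, 0, 0, -6, 1, 2.4, -3, 0, 0, 0, -6, 1, 2.4, -3, 0, 0, 0, -6, 1, 2.4, -3, 0, 0, 0, -6, 1, 2.4, -3, 0, 0, 0, -6, 1, 2.4, -3, 0, 0, 0, -6, 1, 2.4, -3, 0, 0, 0, -6, 1, 2.4, -3, 0, 0, 0, -2.6, 1, 2.4, -3, 0, 0, 0, 0, 1, 2.4, -3, 0, 0, 0, 0, 1, 2.4, -3, 0, 0, 0, 0, 1, 2.4, -3, 0, 0, 0, 0, 1, 2.4, -3, 0, 0, 0, 0, 1, 2.4, -3, 0, 0, 0, 0, 1, 2.4, -3, 0, 0, 0, 0, 1, 2.4, -3, 0, 0, 0, 0, 1],
)

```text
time: 2.1
ee_pos: [0.5637, 0.094, 0.3917]
ee_rot: [[-0.423, 0.906, -0.001], [0.906, 0.423, 0.0], [0.0, -0.001, -1.0]]
ft_force: [0.9, 0.7, -0.4]
width: -0.0002
grasp_force: 0.0
```

Emit:
move_arm(
  rows=[1.47, -2.21, 0, 0, 0, 0, 1, 1.47, -2.21, 0, 4.53, 2.11, 0, 1, 1.47, -2.21, 0, 4.53, 2.11, 0, 1, 1.47, -2.21, 0, 4.53, 2.11, 0, 1, 1.47, -2.21, 0, 4.53, 2.11, 0, 1, 1.47, -2.21, 0, 4.53, 2.11, 0, 1, 1.47, -2.21, 0, 4.53, 2.11, 0, 1, 1.47, -2.21, 0, 4.53, 2.11, 0, 1, 1.47, -2.21, 0, 4.53, 2.11, 0, 1, 1.47, -2.21, 0, 4.53, 2.11, 0, 1, 0, 0, -2.6, 0, 0, 0, 1, 0, 0, -2.6, 0, 0, 0, 1, 0, 0, -2.6, 0, 0, 0, 1, 0, 0, -2.6, 0, 0, 0, 1, 0, 0, -2.6, 0, 0, 0, 1, 0, 0, 0, 0, 0, 0, 1],
)

```text
time: 3.7
ee_pos: [0.6822, -0.1053, 0.2206]
ee_rot: [[-0.307, 0.918, -0.251], [0.667, 0.395, 0.631], [0.679, 0.026, -0.734]]
ft_force: [-0.5, -0.3, -0.1]
width: 0.0002
grasp_force: 0.0
```

```bash
python3 - <<'E'
from h import *
ims=[]
for n,(u,v) in(("scene",(230,150)),("top",(285,90))):
    a=optics.get_image(n)[v:v+120,u:u+130,::-1]
    ims.append(cv2.resize(a,None,fx=3,fy=4.5,interpolation=cv2.INTER_CUBIC) if 0 else cv2.resize(a,None,fx=3,fy=3,interpolation=cv2.INTER_CUBIC))
cv2.imwrite("pics/a1.png",np.hstack(ims)); s=env.observe(); print(s["joints"].round(3),s["ee_pos"].round(4),s["ft_force"])
for n in("scene","top"):print(proj(n,[s["ee_pos"]+s["ee_rot"][:,2]*.011]))
E
```

```text
[-0.439  0.765  0.513  1.906  0.484  0.564] [ 0.6837 -0.1057  0.2253] [ 0.27368019 -0.74594931  0.34107274]
[[266.74739192 226.06387318]]
[[362.01694661 156.00728795]]
```

View pics/a1.png

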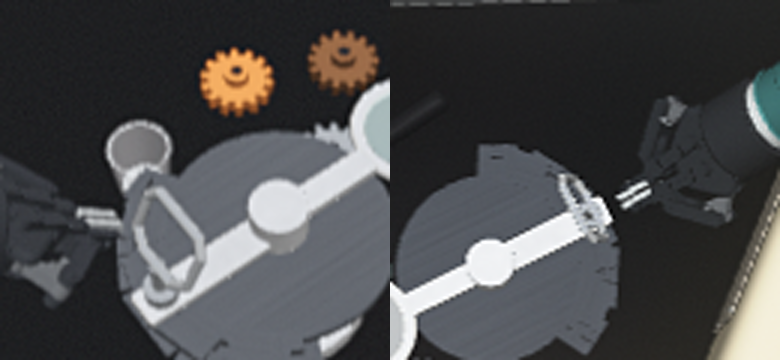

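The finger points at the ring from the tail side and does not touch it yet. Its tip is at about (125,222) in the left panel, and the ring opening is at (168,240). The pose fell short of the command, so I hold and check.

Emit:
move_arm(
  rows=[0, 0, 0, 0, 0, 0, 1, 0, 0, 0, 0, 0, 0, 1],
)

```text
time: 4.0
ee_pos: [0.6848, -0.1062, 0.2275]
ee_rot: [[-0.314, 0.918, -0.243], [0.67, 0.395, 0.628], [0.672, 0.034, -0.739]]
ft_force: [-1.3, -0.1, 0.2]
width: -0.0001
grasp_force: 0.0
```

Emit:
move_arm(
  rows=[1, -1, 1, 0, 0, 0, 1, 1, -1, 1, 0, 0, 0, 1, 0, 0, 0, 0, 0, 0, 1],
)

```text
time: 4.3
ee_pos: [0.7056, -0.1273, 0.2478]
ee_rot: [[-0.315, 0.918, -0.241], [0.671, 0.394, 0.628], [0.671, 0.036, -0.74]]
ft_force: [0.0, -0.2, -0.5]
width: 0.0006
grasp_force: 0.0
```

```bash
python3 - <<'E'
from h import *
s=env.observe(); print(s["joints"].round(3),s["ee_pos"].round(4),s["ee_rot"].round(3).tolist())
E
```

```text
[-0.451  0.814  0.65   1.992  0.478  0.554] [ 0.7056 -0.1273  0.2478] [[-0.315, 0.918, -0.241], [0.671, 0.394, 0.628], [0.671, 0.036, -0.74]]
```

Emit:
move_arm(
  rows=[-0.2, 0.45, 0.25, 0, 0, 0, 1, -0.2, 0.45, 0.25, 0, 0, 0, 1, -0.23, 0.6, -0.71, 0, 0, 0, 1, -0.23, 0.6, -0.71, 0, 0, 0, 1, -0.23, 0.6, -0.71, 0, 0, 0, 1, -0.23, 0.6, -0.71, 0, 0, 0, 1, -0.23, 0.6, -0.71, 0, 0, 0, 1, -0.23, 0.6, -0.71, 0, 0, 0, 1, 0, 0, 0, 0, 0, 0, 1],
)

```text
time: 5.2
ee_pos: [0.6854, -0.0797, 0.2067]
ee_rot: [[-0.311, 0.918, -0.247], [0.669, 0.396, 0.63], [0.676, 0.03, -0.737]]
ft_force: [-0.0, 0.1, -0.4]
width: 0.0001
grasp_force: 0.0
```

```bash
cat > look.py <<'E'
from h import *
import sys
ims=[]
for n,(u,v) in(("scene",(250,170)),("top",(305,115))):
    a=optics.get_image(n); cv2.imwrite(f"pics/{sys.argv[1]}_{n}.png",a[:,:,::-1])
    ims.append(cv2.resize(a[v:v+80,u:u+80,::-1],None,fx=5,fy=5,interpolation=cv2.INTER_CUBIC))
cv2.imwrite(f"pics/{sys.argv[1]}.png",np.hstack(ims)); s=env.observe(); print(s["joints"].round(3),s["ee_pos"].round(4),s["ft_force"].round(2))
E
python3 look.py a2
```

```text
[-0.409  0.758  0.465  1.851  0.5    0.593] [ 0.6861 -0.0807  0.2079] [ 1.21 -0.27  0.31]
```

View pics/a2.png

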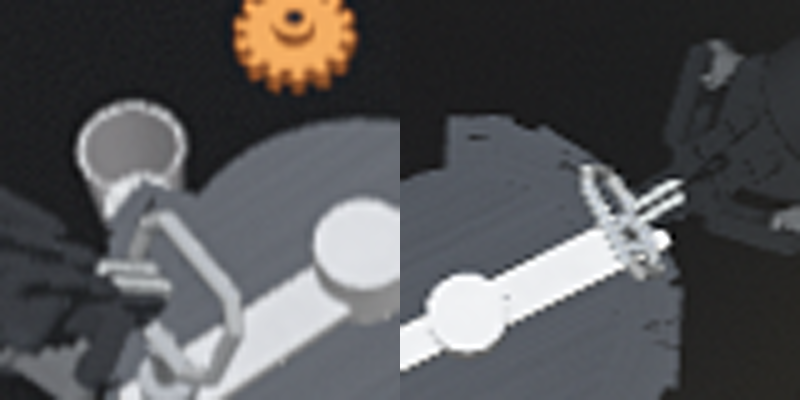

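The closed fingertip stands in the mouth of the ring, centred on the bar, at about (135,275) in the left panel and (635,215) in the right. I push it on through, then lift gently until it touches.

Emit:
move_arm(
  rows=[-0.16, 0.5, -0.58, 0, 0, 0, 1, -0.16, 0.5, -0.58, 0, 0, 0, 1, -0.16, 0.5, -0.58, 0, 0, 0, 1, -0.16, 0.5, -0.58, 0, 0, 0, 1, 0, 0, 0, 0, 0, 0, 1, 0, 0, 0, 0, 0, 0, 1],
)

```text
time: 5.9
ee_pos: [0.6796, -0.0606, 0.1846]
ee_rot: [[-0.312, 0.918, -0.245], [0.669, 0.395, 0.629], [0.675, 0.032, -0.738]]
ft_force: [0.9, 0.1, 0.6]
width: -0.0001
grasp_force: 0.0
```

Emit:
move_arm(
  rows=[0, 0, 0.4, 0, 0, 0, 1, 0, 0, 0.4, 0, 0, 0, 1, 0, 0, 0, 0, 0, 0, 1],
)

```text
time: 6.2
ee_pos: [0.6805, -0.0613, 0.1941]
ee_rot: [[-0.313, 0.918, -0.243], [0.67, 0.395, 0.629], [0.673, 0.034, -0.739]]
ft_force: [0.8, 0.7, 0.5]
width: -0.0002
grasp_force: 0.0
```

Emit:
move_arm(
  rows=[0, 0, 0.4, 0, 0, 0, 1, 0, 0, 0.2, 0, 0, 0, 1, 0, 0, 0, 0, 0, 0, 1],
)

```text
time: 6.5
ee_pos: [0.6801, -0.0611, 0.1993]
ee_rot: [[-0.312, 0.918, -0.244], [0.67, 0.395, 0.629], [0.674, 0.033, -0.738]]
ft_force: [-0.9, 0.7, -0.5]
width: -0.0001
grasp_force: 0.0
```

Emit:
move_arm(
  rows=[0, 0, 0.2, 0, 0, 0, 1, 0, 0, 0.2, 0, 0, 0, 1, 0, 0, 0, 0, 0, 0, 1],
)

```text
time: 6.8
ee_pos: [0.6799, -0.0614, 0.2018]
ee_rot: [[-0.312, 0.918, -0.245], [0.67, 0.396, 0.628], [0.673, 0.032, -0.739]]
ft_force: [1.7, -1.1, -4.8]
width: 0.0
grasp_force: 2.5
```

Emit:
move_arm(
  rows=[0, 0, 0.2, 0, 0, 0, 1, 0, 0, 0.2, 0, 0, 0, 1, 0, 0, 0, 0, 0, 0, 1],
)

```text
time: 7.1
ee_pos: [0.6799, -0.0613, 0.2067]
ee_rot: [[-0.312, 0.918, -0.245], [0.67, 0.395, 0.628], [0.674, 0.032, -0.738]]
ft_force: [1.5, -3.2, -6.1]
width: 0.0003
grasp_force: 3.1
```

Emit:
move_arm(
  rows=[0, 0, 0.2, 0, 0, 0, 1, 0, 0, 0.2, 0, 0, 0, 1, 0, 0, 0, 0, 0, 0, 1],
)

```text
time: 7.4
ee_pos: [0.6799, -0.0613, 0.211]
ee_rot: [[-0.312, 0.918, -0.245], [0.67, 0.395, 0.628], [0.674, 0.032, -0.738]]
ft_force: [1.4, -3.1, -7.0]
width: -0.0
grasp_force: 3.6
```

Contact came at z≈0.2005, and the spring force reads about as given. I lift to about 0.0175, then swing the first 20°, turning the tool with it.

Emit:
move_arm(
  rows=[0, 0, 0.25, 0, 0, 0, 1, 0, 0, 0.25, 0, 0, 0, 1, 0, 0, 0.2, 0, 0, 0, 1, 0, 0, 0, 0, 0, 0, 1, 0, 0, 0, 0, 0, 0, 1],
)

```text
time: 7.9
ee_pos: [0.6798, -0.0612, 0.2177]
ee_rot: [[-0.312, 0.918, -0.245], [0.67, 0.395, 0.629], [0.674, 0.032, -0.738]]
ft_force: [1.5, -3.8, -8.2]
width: 0.0
grasp_force: 4.5
```

Emit:
move_arm(
  rows=[0.303, 0.148, 0, 0, 0, 2, 1, 0.298, 0.158, 0, 0, 0, 2, 1, 0.292, 0.168, 0, 0, 0, 2, 1, 0.286, 0.179, 0, 0, 0, 2, 1, 0.279, 0.188, 0, 0, 0, 2, 1, 0, 0, 0, 0, 0, 0, 1],
)

```text
time: 8.5
ee_pos: [0.6956, -0.0522, 0.2169]
ee_rot: [[-0.426, 0.834, -0.35], [0.604, 0.55, 0.576], [0.673, 0.033, -0.739]]
ft_force: [3.8, -4.0, -8.5]
width: 0.0004
grasp_force: 4.6
```

```bash
python3 look.py a3
```

```text
[-0.342  0.813  0.58   1.954  0.441  0.492] [ 0.6955 -0.0522  0.2172] [ 3.81 -3.56 -8.01]
```

View pics/a3.png

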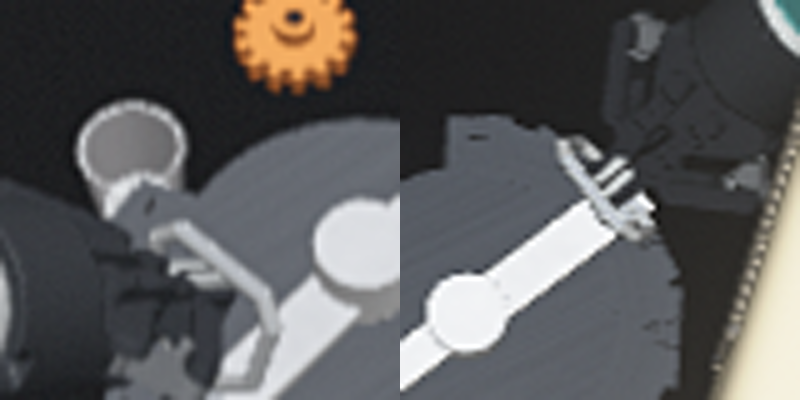

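The boom follows the finger, and the pin and ring are raised with the finger under the bar. I write a boom-angle measurement from the lens rim and check it on the first pictures.

```bash
cat > ang.py <<'E'
from h import *
import sys
# lens rim circle fit: sampled rim edge contrast vs boom angle (0 = start pictures)
C=np.array([.639,.0259])
t=np.linspace(0,2*np.pi,180)
def score(n,g,th):
    def ringI(r):
        c=C+.14*np.array([np.cos(th),np.sin(th)])
        P=np.c_[c[0]+r*np.cos(t),c[1]+r*np.sin(t),np.full(180,.118)]
        q=proj(n,P).astype(np.float32)
        return cv2.remap(g,q[:,:1].copy(),q[:,1:].copy(),cv2.INTER_LINEAR).mean()
    return ringI(.050)*2-ringI(.056)-ringI(.058)
def angle(n,im):
    g=cv2.GaussianBlur(cv2.cvtColor(im,cv2.COLOR_BGR2GRAY),(0,0),.6).astype(np.float32)
    A=np.arange(105,162,.5);S=np.array([score(n,g,np.radians(a)) for a in A])
    i=S.argmax(); k=slice(max(i-4,0),i+5); c=np.polyfit(A[k],S[k],2); return -c[1]/2/c[0]
for p in sys.argv[1:]: print(p,[round(angle(n,cv2.imread(f"pics/{p}{n}.png" if p else f"pics/{n}0.png")),2) for n in("top","scene")])
E
python3 ang.py "" a2_ a3_
```

```text
[np.float64(115.13), np.float64(115.0)]
a2_ [np.float64(115.13), np.float64(115.0)]
a3_ [np.float64(126.2), np.float64(125.39)]
```

Emit:
move_arm(
  rows=[0.273, 0.198, 0, 0, 0, 1, 1, 0.266, 0.207, 0, 0, 0, 1, 1, 0.258, 0.217, 0, 0, 0, 1, 1, 0.25, 0.225, 0, 0, 0, 1, 1, 0.242, 0.234, 0, 0, 0, 1, 1, 0, 0, 0, 0, 0, 0, 1],
)

```text
time: 9.2
ee_pos: [0.7086, -0.0414, 0.2171]
ee_rot: [[-0.477, 0.783, -0.398], [0.565, 0.621, 0.543], [0.673, 0.034, -0.739]]
ft_force: [3.5, -4.1, -7.6]
width: 0.0003
grasp_force: 4.9
```

```bash
python3 look.py a4; python3 ang.py a4_
```

```text
[-0.309  0.864  0.673  2.014  0.409  0.443] [ 0.7086 -0.0414  0.2172] [ 4.18 -4.95 -8.49]
a4_ [np.float64(136.45), np.float64(135.54)]
```

Emit:
move_arm(
  rows=[0.234, 0.242, 0, 0, 0, 1, 1, 0.225, 0.25, 0, 0, 0, 1, 1, 0.217, 0.258, 0, 0, 0, 1, 1, 0.207, 0.266, 0, 0, 0, 1, 1, 0, 0, 0, 0, 0, 0, 1, 0, 0, 0, 0, 0, 0, 1],
)

```text
time: 9.9
ee_pos: [0.7177, -0.0311, 0.2172]
ee_rot: [[-0.516, 0.739, -0.434], [0.531, 0.673, 0.515], [0.673, 0.035, -0.739]]
ft_force: [5.5, -3.7, -7.6]
width: 0.0001
grasp_force: 5.1
```

```bash
python3 look.py a5; python3 ang.py a5_
```

```text
[-0.282  0.903  0.744  2.06   0.384  0.407] [ 0.7177 -0.0312  0.2173] [ 4.25 -3.71 -8.93]
a5_ [np.float64(145.16), np.float64(143.92)]
```

Emit:
move_arm(
  rows=[0.07, 0.1, 0, 0, 0, 0, 1, 0, 0, 0, 0, 0, 0, 1],
)

```text
time: 10.2
ee_pos: [0.7182, -0.0306, 0.2172]
ee_rot: [[-0.515, 0.739, -0.434], [0.531, 0.673, 0.515], [0.672, 0.035, -0.739]]
ft_force: [4.1, -5.0, -7.5]
width: 0.0001
grasp_force: 5.2
```

Emit:
move_arm(
  rows=[0, 0, -0.2, 0, 0, 0, 1, 0, 0, -0.2, 0, 0, 0, 1, 0, 0, -0.2, 0, 0, 0, 1, 0, 0, -0.15, 0, 0, 0, 1, 0, 0, 0, 0, 0, 0, 1],
)

```text
time: 10.7
ee_pos: [0.7181, -0.0305, 0.2099]
ee_rot: [[-0.515, 0.739, -0.434], [0.531, 0.673, 0.515], [0.673, 0.035, -0.739]]
ft_force: [6.0, -5.3, -7.4]
width: 0.0002
grasp_force: 4.9
```

Emit:
move_arm(
  rows=[0, 0, -0.2, 0, 0, 0, 1, 0, 0, -0.2, 0, 0, 0, 1, 0, 0, -0.1, 0, 0, 0, 1, 0, 0, 0, 0, 0, 0, 1],
)

```text
time: 11.1
ee_pos: [0.7181, -0.0305, 0.2052]
ee_rot: [[-0.515, 0.739, -0.434], [0.531, 0.673, 0.515], [0.673, 0.035, -0.739]]
ft_force: [5.2, -4.7, -5.5]
width: 0.0004
grasp_force: 4.6
```

Emit:
move_arm(
  rows=[0, 0, -0.2, 0, 0, 0, 1, 0, 0, -0.2, 0, 0, 0, 1, 0, 0, -0.2, 0, 0, 0, 1, 0, 0, 0, 0, 0, 0, 1],
)

```text
time: 11.5
ee_pos: [0.7181, -0.0304, 0.2002]
ee_rot: [[-0.515, 0.739, -0.434], [0.531, 0.672, 0.516], [0.673, 0.035, -0.739]]
ft_force: [5.3, -4.5, -4.3]
width: 0.0001
grasp_force: 4.0
```

Emit:
move_arm(
  rows=[0, 0, -0.2, 0, 0, 0, 1, 0, 0, -0.2, 0, 0, 0, 1, 0, 0, 0, 0, 0, 0, 1],
)

```text
time: 11.8
ee_pos: [0.7167, -0.029, 0.1969]
ee_rot: [[-0.512, 0.74, -0.437], [0.53, 0.672, 0.517], [0.676, 0.033, -0.736]]
ft_force: [0.4, 0.4, -0.7]
width: -0.0001
grasp_force: 0.2
```

```bash
python3 look.py a6; python3 ang.py a6_
```

```text
[-0.28   0.911  0.714  2.026  0.385  0.409] [ 0.7166 -0.0293  0.1965] [0.01 0.16 0.3 ]
a6_ [np.float64(145.49), np.float64(144.3)]
```

View pics/a6.png

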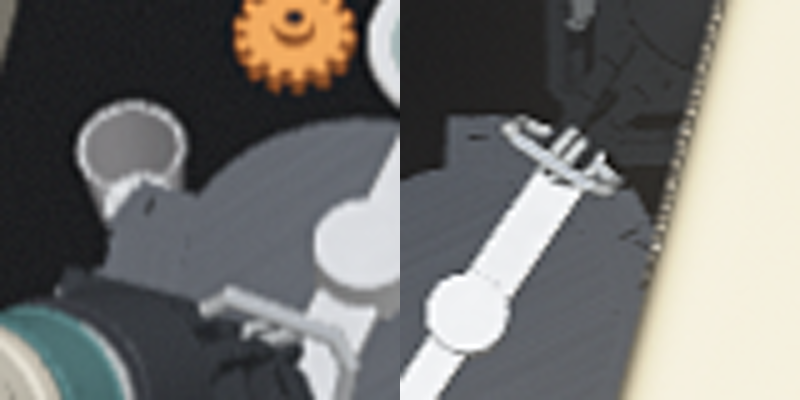

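The ring is down and the force has gone. The finger is inside, just clear of the bar, at about (265,330) in the left panel. I centre it in the opening and draw it out along its axis.

Emit:
move_arm(
  rows=[0, 0, -0.3, 0, 0, 0, 1, 0, 0, -0.3, 0, 0, 0, 1, 0, 0, 0, 0, 0, 0, 1, 0.22, -0.26, 0.37, 0, 0, 0, 1, 0.22, -0.26, 0.37, 0, 0, 0, 1, 0.22, -0.26, 0.37, 0, 0, 0, 1, 0.22, -0.26, 0.37, 0, 0, 0, 1, 0, 0, 0, 0, 0, 0, 1],
)

```text
time: 12.7
ee_pos: [0.7263, -0.0417, 0.2049]
ee_rot: [[-0.514, 0.74, -0.435], [0.532, 0.672, 0.515], [0.673, 0.033, -0.739]]
ft_force: [-0.4, -0.3, -0.1]
width: -0.0001
grasp_force: 0.0
```

Emit:
move_arm(
  rows=[0.22, -0.26, 0.37, 0, 0, 0, 1, 0.22, -0.26, 0.37, 0, 0, 0, 1, 0.22, -0.26, 0.37, 0, 0, 0, 1, 0.22, -0.26, 0.37, 0, 0, 0, 1, 0.22, -0.26, 0.37, 0, 0, 0, 1, 0.22, -0.26, 0.37, 0, 0, 0, 1, 0, 0, 0, 0, 0, 0, 1],
)

```text
time: 13.4
ee_pos: [0.7386, -0.0568, 0.2262]
ee_rot: [[-0.514, 0.74, -0.434], [0.532, 0.672, 0.515], [0.673, 0.033, -0.739]]
ft_force: [-0.5, 0.8, -0.0]
width: -0.0
grasp_force: 0.0
```

```bash
python3 look.py a7; python3 ang.py a7_
```

```text
[-0.302  0.975  0.897  2.149  0.371  0.391] [ 0.7383 -0.0564  0.2259] [ 0.49 -0.46 -0.26]
a7_ [np.float64(145.4), np.float64(144.31)]
```

Emit:
move_arm(
  rows=[0, 0, 0, -1.5, -1.3, 0, 1, 0, 0, 0, -1.5, -1.3, 0, 1, 0, 0, 0, -1.5, -1.3, 0, 1, 0, -0.3, 0.3, -1.5, -1.3, 0, 1, 0, -0.5, 0.5, -2, -2, 0, 1, 0, -0.5, 0.8, -2, -2, 0, 1, 0, -0.5, 1, -2, -2, 0, 1, 0, -0.5, 1, -2, -2, 0, 1, 0, -0.5, 1.5, -2, -2, 0, 1, 0, -0.5, 1.5, -2, -2, 0, 1, 0, -0.5, 1.5, -2, -2, 0, 1, 0, -0.5, 1.5, -2, -2, 0, 1, 0, 0, 0, 0, 0, 0, 1, 0, 0, 0, 0, 0, 0, 1],
)

```text
time: 14.9
ee_pos: [0.7379, -0.0989, 0.3222]
ee_rot: [[-0.679, 0.726, -0.109], [0.706, 0.686, 0.178], [0.205, 0.044, -0.978]]
ft_force: [0.7, -0.3, -0.7]
width: -0.0
grasp_force: 0.0
```

```bash
python3 look.py a8; python3 ang.py a8_; python3 - <<'E'
from h import *
a=cv2.imread("pics/a8_scene.png")[130:290,230:410];b=cv2.imread("pics/a8_top.png")[110:270,220:400]
cv2.imwrite("pics/fin.png",np.hstack([cv2.resize(i,None,fx=2.2,fy=2.2,interpolation=cv2.INTER_CUBIC) for i in(a,b)]))
# is the ring bar at home height? predicted bar ends, pin 0 and pin 12 mm, in the scene crop
x=np.array([np.cos(np.radians(145)),np.sin(np.radians(145)),0]);y=np.array([-x[1],x[0],0])
for h in(0,.012):
    m=np.array([.639,.0259,.211+h])-.087*x; print(h,((proj("scene",[m+.023*y,m-.023*y])-(230,130))*2.2).round().tolist())
E
```

```text
[-0.274  0.595  0.588  1.723  0.143  0.525] [ 0.7378 -0.0991  0.32  ] [-0.02 -0.49  0.04]
a8_ [np.float64(145.3), np.float64(144.3)]
0 [[144.0, 218.0], [189.0, 235.0]]
0.012 [[143.0, 212.0], [189.0, 229.0]]
```

View pics/fin.png

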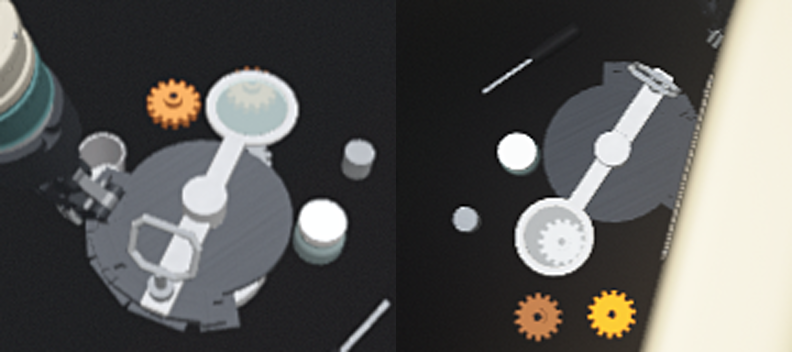

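The lens stands over the steel gearwheel at (555,240) in the right panel. The ring bar lies where a fully home pin puts it, about (144,218) to (189,235) in the left panel. The jar and the other things haven't moved and the robot is clear, so I hand in.

```bash
python3 -c "
from rig import job_done
print(job_done())"
```

```text
the job is handed in; nothing more can be done
None
```

I handed the job in: the magnifier is one hole round (+0.524 rad) with its lens over the steel gearwheel, the pin fully home by the camera and force readings, and the finger drawn out clear of the ring.

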